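# Tip the trough mould onto its back and seat it in the filling jig

### The arm

A 6-joint arm with a two-finger parallel gripper is mounted at the origin on the work surface. World frame = base frame: x ahead of the robot, y to its left, z up, the work surface at z = 0. Lengths are in mm, angles in rad, forces in N, time in s.
With the tool pointing down it reaches from about 325 to 875 mm from the base axis. Payload 4.4 kg.
Tool frame: the origin (TCP) lies on the centre line of the jaws, within the pads' length; the fingertips stand ahead of it and the grasp point (between the pads) lies 6 mm ahead of it (ctrl.tcp_to_tips is the z of the fingertips in the tool frame, in mm); z points along the fingers, y is the line along which they close (so a half turn about z gives the same grasp; the last joint's range is limited). The gripper opens to 85 mm and grips with 20 to 120 N. Pads are 22 mm wide; open, the fingers measure 114 mm over their backs; the gripper's body (76 mm by 85 mm) begins 54 mm behind the grasp point. The pads swing forward as they close: fully open they stand 13 mm farther back than shut.
Start: joints at [1.087, 0.207, 1.542, -0, 1.393, -0.15], TCP at [187.857, 543.449, 256.282] pointing down, gripper open.
Joint ranges: [-2.73, 2.73], [-0.86, 2.22], [0.23, 2.46], [-1.11, 4.25], [0.08, 2.63], [-2.82, 2.82]. Speed limits (rad/s): [2.79, 2.79, 3.14, 3.14, 3.14, 3.14].

### API

Orientations are given as a 3x3 rotation matrix whose columns are the frame's x, y, z axes.
In Python, from plant import ctrl, sensors, optics gives the robot as it stands. Calls block until the motion is done:
- ctrl.move_ptp(position, orientation): joint-space move of the TCP to a pose.
- ctrl.move_l(position, rot=None, vel=150, threshold=None): straight line of the TCP; rot=None keeps the orientation; vel is the mean speed in mm/s. With threshold (N) it stops when the force on the tool has changed by that much, and returns True; else False.
- ctrl.set_joints(angles): joint-space move.
- ctrl.gripper_to(opening, force=None): finger opening in mm; force is the grip in N (None keeps the last); returns when the fingers have stopped.
- ctrl.hold(seconds).
- ctrl.solve_ik(position, orientation): joint angles nearest the present ones, or None.
- sensors.read_state(): the state.
- optics.grab_frame(name): name is "scene" or "top" or "wrist"; returns (picture, depth): 384x512x3 uint8, red, green, blue; 384x512 float32, mm along the optical axis (not along the pixel's ray), 0 where there is no reading.
- optics.camera_params(name): a dict with "mtx" (3x3 intrinsics, pixels), "k1" (the pictures are not rectified: a ray, as slopes to the right and down, at radius r is drawn at 1 + k1 r^2 times it, then the intrinsics apply), "R" (3x3) and "t" (3): a world point X has camera coordinates R X + t; the wrist camera has in their place "T_tool_cam" (4x4, takes a point from camera to tool coordinates, whose origin is the TCP and whose axes are the flange's). Camera axes: x right, y down, z forward; pixel columns grow to the right and rows downward; lengths in mm; the calibration is good to about 2 mm. A picture is of the moment at which its call begins: read the wrist's pose just before it. camera_params takes no time and is no camera call.
A pose or a line that the arm cannot do raises ctrl.MotionError and nothing moves.
- ctrl.finish_job(): hands the job in; it is judged then, once.
The state is a dict: "t": time; "q": joint angles; "qvel": joint speeds; "tau": joint torques, N m; "eef_pos": TCP position; "eef_rot": TCP orientation; "force": force on the tool from outside, world axes, zero at the start; "wrist_torque": the same for the moment, N m; "grip_width": finger opening in mm; "grasp_force": force on a finger pad.
Only numpy, scipy, OpenCV 4.12 (cv2) and the standard library are available. Lean on these libraries where they do the work, as an engineer would, in place of code of your own. Each camera call takes 0.05 s, during which the arm holds its last target. There are 200 camera calls.

### The job

The aluminium trough mould stands on end on the jig plate: push it over, high on its open side, so that it drops onto its back with the trough facing up. Then, without lifting it off the plate, slide it sideways until it presses flush along the whole of the fence, and next along the fence until its end presses firmly home against the end stop. Feel for each contact and press it home each time with about 10 N, never over 25 N; leave it flush against both and let go, with the weight, collar, cartridge and jar undisturbed.

Things in the scene. Friction and masses are not known exactly. Their poses are not given: they have to be found in the camera images.
- mould: Aluminium trough, 130 mm long, 60 wide, 44 deep, floor (its back), sides and both ends 6 mm thick, open on one 130 x 60 side (the mouth); 0.28 to 0.49 kg. Starts standing on one end on the jig plate. Origin: centre of that end. x points out of the mouth (rim at x = +22 mm, back at -22), y across the 60 mm width, z along its length (up at the start). Leaning 15 degrees over its back edge, it falls.
- mould_center (a point): Middle of the mould's outer 130 x 60 x 44 mm block (65 mm along its z from the origin, in the hollow); axes as the mould's. Once the mould lies on its back, x points up, z along the direction in which it fell, and this point is 22 mm above the plate.
- jig: Fixed dark steel plate, 260 mm (x) by 400 mm (y), 10 mm thick. Origin: centre of its underside; top at z = 10 mm. The fence stands along its +x side, the end stop across its -y end. The mould starts near the +y end, mouth towards +y within 15 degrees, so pushed onto its back it falls roughly towards -y, clear of fence and stop. Final place: one side on the fence, leading end on the stop.
- fence: Straight steel bar fixed on the plate, 22 mm thick, 28 mm high above the plate, 360 mm long along the jig's y. Origin: on the plate top, in the plane of its flat face (which looks to -x, at jig x = +90 mm), half-way along; axes as the jig's. Rigid: force climbs steeply on contact.
- stop: End stop: fixed steel bar, 100 mm (x) by 18 mm (y), 28 mm high above the plate, across the plate beside the fence, set at a new place each time; two black clamp knobs on top, 14 mm high. Origin: on the plate top below the middle of its flat face, which looks to +y; axes as the jig's. Rigid. Sliding the mould on the plate takes 1 to 4 N.
- stop_face (a point): Middle of the end stop's flat face (looks to +y), 14 mm above the plate; axes as the jig's.
- weight: Bystander, on the plate: steel knobbed weight, 32 mm across, 47 mm high. Origin: centre of its underside.
- collar: Bystander, on the plate: brass ring, 40 mm across, 28 mm high. Origin: centre of its underside.
- cartridge: Bystander on the bench: white bottle, 54 mm across, 170 mm high. Origin: centre of its underside.
- jar: Bystander on the bench: glass jar, 60 mm across, 80 mm high. Origin: centre of its underside.
Mind the look-alikes: they are no part of the job. What is shaped like the mould but black is not meant.

How it is judged:
By the outcome, as a careful person would: the job done as asked, in the order asked, and still so for the second after the job is handed in, with the robot touching nothing.
It also fails if it takes over 72 s, if anything falls off the work surface, if the arm or the gripper's body presses on something with over 40 N, if the wrist force passes 120 N, or if a joint passes its speed limit or range.

## Working session

There is one attempt and no reset: what is moved stays moved. The work goes in short steps, each a Python script; the robot and the scene stay as the last script left them, time stands still between calls to the robot, and variables do not carry over. Pictures are saved under pics/ and viewed, at most 10 in all, crops included, and the job is handed in when it is done.

```bash
mkdir -p pics; ls; cat > h.py <<'E'
import numpy as np, cv2
from plant import ctrl, sensors, optics
def grab(n):
    s=sensors.read_state(); im,d=optics.grab_frame(n); return im,d,s
def cam(n,s=None):
    c=optics.camera_params(n); K=np.array(c["mtx"])
    if "R" in c: R=np.array(c["R"]);t=np.array(c["t"]).ravel(); return K,c["k1"],R.T,-R.T@t
    T=np.array(c["T_tool_cam"]);E=np.array(s["eef_rot"]); return K,c["k1"],E@T[:3,:3],E@T[:3,3]+np.array(s["eef_pos"])
def rays(n,uv,s=None):
    K,k1,R,o=cam(n,s); uv=np.asarray(uv,float).reshape(-1,1,2)
    p=cv2.undistortPoints(uv,K,np.array([k1,0,0,0.]))[:,0]
    return o,np.c_[p,np.ones(len(p))]@R.T
def onplane(n,uv,z,s=None):
    o,d=rays(n,uv,s); return o+d*((z-o[2])/d[:,2])[:,None]
def cloud(n,d,s=None):
    v,u=np.mgrid[0:384,0:512]; o,r=rays(n,np.c_[u.ravel(),v.ravel()],s)
    return (o+r*d.reshape(-1,1)).reshape(384,512,3)
def save(n,im): cv2.imwrite("pics/"+n,im[:,:,::-1])
E
python3 - <<'E'
from h import *
for n in("scene","top"):
    im,d,s=grab(n); save(n+"0.png",im); np.savez(n+"0.npz",im=im,d=d,); print(cam(n)[3],cam(n)[2][:,2])
print(s["eef_rot"],ctrl.tcp_to_tips,s["t"],s["force"])
E
```

```text
pics
[1144.43181576  -15.12208731  776.58517203] [-0.67697797 -0.04725372 -0.73448479]
[ 413.15204316  -48.93028897 1080.00717688] [ 0.10342286 -0.01715    -0.99448961]
[[-9.45130545e-01  3.26691172e-01 -1.06302691e-03]
 [ 3.26692717e-01  9.45128467e-01 -2.01221833e-03]
 [ 3.47323034e-04 -2.24909215e-03 -9.99997410e-01]] 25.0 0.05 [ 0.29871683  0.84509176 -0.46593152]
```

View pics/top0.png

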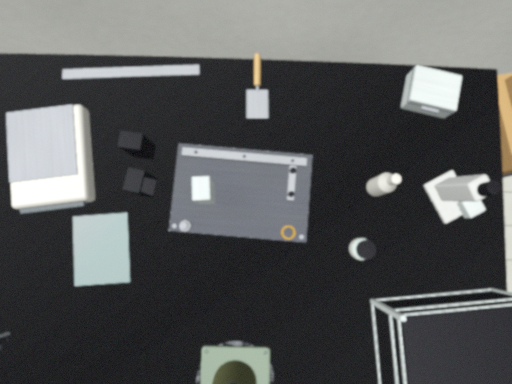

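View pics/scene0.png

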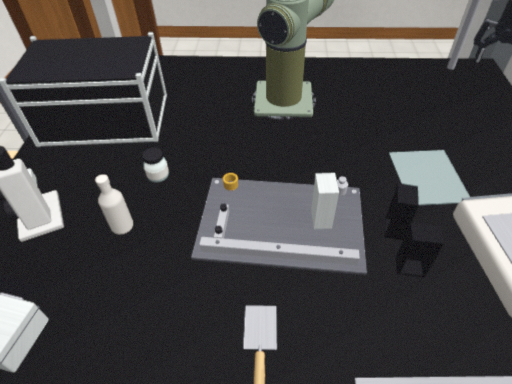

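The top view shows the jig plate at (240,193). The fence is the bar along its upper side at (245,155) and the stop with knobs is at (292,182). The white mould stands at (201,189), with the weight at (184,226) and the collar at (288,232). The cartridge is at (382,184) and the jar at (362,249).

Candidates for the mould are the aluminium block on the plate at top (201,189) / scene (325,200), and the black look-alikes at top (131,141) and (138,181). I choose the bright one on the plate. Next I measure it and check a close crop.

```bash
python3 - <<'E'
from h import *
z=np.load("top0.npz");im,d=z["im"],z["d"];P=cloud("top",d)
def rep(name,m,zz=None):
    m=m.astype(np.uint8); pts=P[m>0]; print(name,len(pts),"med",np.median(pts,0).round(1))
    c=max(cv2.findContours(m,0,2)[0],key=cv2.contourArea)[:,0]
    zz=np.median(pts[:,2]) if zz is None else zz
    w=onplane("top",c,zz); r=cv2.minAreaRect(w[:,:2].astype(np.float32)); print("  rect",np.round(r[0],1),np.round(r[1],1),round(r[2],2)); print(cv2.boxPoints(r).round(1).tolist())
def box(u0,u1,v0,v1):
    b=np.zeros((384,512),bool); b[v0:v1,u0:u1]=1; return b
H=P[:,:,2]
rep("mould",box(180,230,165,215)&(H>115),150)
rep("fence",box(170,320,140,172)&(H>26)&(H<60),38)
rep("fenceC",box(170,320,140,172)&(im.min(2)>130),38)
rep("stop",box(278,302,163,208)&(H>26)&(im.min(2)>110),38)
rep("stopH",box(278,302,163,208)&(H>26),38)
rep("weight",box(172,196,214,234)&(H>30))
rep("collar",box(275,300,220,243)&(im[:,:,0]>im[:,:,2]+40.),38)
g=im.astype(int).sum(2)
rep("plate",box(160,325,138,250)&(g>110),10)
rep("cart",box(362,405,168,200)&(H>20));rep("jar",box(345,380,235,262)&(H>20))
s=np.load("scene0.npz")["im"]; a=cv2.resize(s[155:285,180:380],None,fx=3.5,fy=3.5,interpolation=2)
b=cv2.resize(im[135:250,160:325],None,fx=3.5,fy=3.5,interpolation=2); 
o=np.zeros((600,700,3),np.uint8)
a=cv2.resize(a,(460,299));b=cv2.resize(b,(430,300)); o[:299,:460]=a;o[300:,:430]=b; save("crop1.png",o)
E
```

```text
mould 431 med [527.7  94.4 138.6]
  rect [526.8  93. ] [61.5 45.8] 2.62
[[495.0, 114.5], [497.1000061035156, 68.69999694824219], [558.5999755859375, 71.5], [556.5, 117.30000305175781]]
fence 1065 med [635.4 -17.8  36.7]
  rect [626.4  -8. ] [356.1  42.7] 86.44
[[594.0999755859375, -184.39999389648438], [636.7000122070312, -187.10000610351562], [658.7999877929688, 168.39999389648438], [616.2000122070312, 171.0]]
fenceC 1321 med [637.5 -13.7  35.9]
  rect [631.3  -8.2] [367.9  42.2] 86.64
[[599.4000244140625, -190.60000610351562], [641.5, -193.10000610351562], [663.0999755859375, 174.1999969482422], [621.0, 176.6999969482422]]
stop 249 med [ 574.2 -144.1   37. ]
  rect [ 566.7 -142.5] [107.1  66.4] 1.7
[[512.2000122070312, -110.9000015258789], [514.2000122070312, -177.3000030517578], [621.2000122070312, -174.10000610351562], [619.2000122070312, -107.69999694824219]]
stopH 286 med [ 574.4 -145.3   37.3]
  rect [ 566.7 -142.5] [107.1  66.4] 1.7
[[512.2000122070312, -110.9000015258789], [514.2000122070312, -177.3000030517578], [621.2000122070312, -174.10000610351562], [619.2000122070312, 
[... 445 characters left out ...]
999938964844, -117.0999984741211]]
plate 15345 med [539.4   8.7   8.6]
  rect [534.2  -1.8] [326.5 479.2] 1.71
[[363.8999938964844, 232.8000030517578], [378.20001220703125, -246.1999969482422], [704.5, -236.39999389648438], [690.2000122070312, 242.60000610351562]]
cart 539 med [ 556.7 -388.1  111.5]
  rect [ 558.5 -391.6] [52.6 94. ] 27.78
[[513.2999877929688, -362.20001220703125], [557.0999755859375, -445.3999938964844], [603.7000122070312, -420.8999938964844], [559.7999877929688, -337.70001220703125]]
jar 455 med [ 380.8 -341.1   77.7]
  rect [ 380.8 -341. ] [54.1 69.1] 1.18
[[353.1000061035156, -307.0], [354.5, -376.1000061035156], [408.5, -375.0], [407.1000061035156, -305.8999938964844]]
```

View pics/crop1.png

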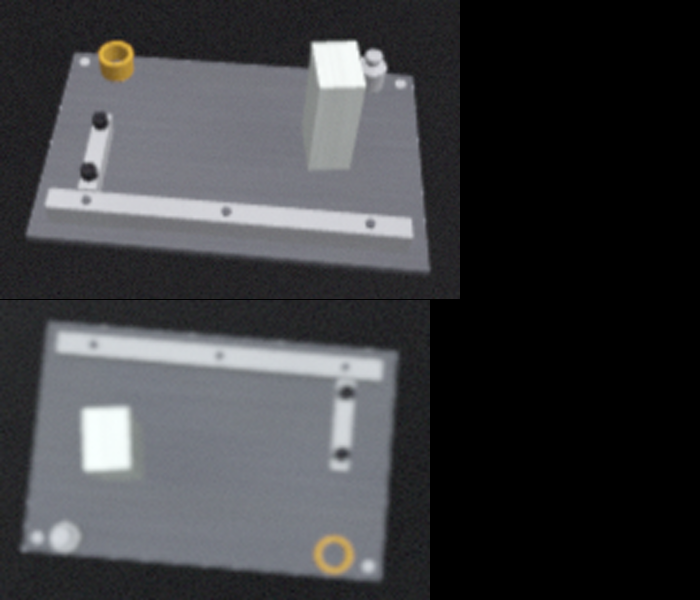

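The crop shows the bright aluminium block standing beside the weight, mouth towards +y (image left), so the choice is confirmed. Next: refine the fence and stop lines, then push the mould over.

```bash
cat >> h.py <<'E'
def F(): return np.array(sensors.read_state()["force"])
def tool(zdir,ydir):
    z=np.array(zdir,float);z/=np.linalg.norm(z);y=np.array(ydir,float);y-=z*(y@z);y/=np.linalg.norm(y)
    return np.c_[np.cross(y,z),y,z]
def ptp_best(p,z,y):
    "of the two half-turn orientations, the one with least joint travel"
    q=np.array(sensors.read_state()["q"]);b=None
    for s in(1,-1):
        R=tool(z,s*np.array(y)); a=ctrl.solve_ik(p,R)
        if a is not None:
            c=np.abs(np.array(a)-q).max()
            if b is None or c<b[0]: b=(c,R)
    ctrl.move_ptp(p,b[1]); return b[1]
E
python3 - <<'E'
from h import *
z=np.load("top0.npz");im=z["im"].astype(int).min(2)
# fence face: lower bright->dark edge per column; stop face: left edge per row
e=[]
for u in list(range(190,272)):
    col=im[140:180,u]; g=np.diff(col); k=np.argmin(g[5:])+5; e.append((u,140+k+.5))
w=onplane("top",e,38)[:,:2]; l=cv2.fitLine(w.astype(np.float32),cv2.DIST_HUBER,0,.01,.01).ravel(); print("fence face line",l, "resid",np.std((w-l[2:])@[l[1],-l[0]]))
e=[]
for v in range(173,195):
    r=im[v,275:300]; e.append((275+np.argmax(np.diff(r)[:15])+.5,v))
w=onplane("top",e,38)[:,:2]; l=cv2.fitLine(w.astype(np.float32),cv2.DIST_HUBER,0,.01,.01).ravel(); print("stop face",l,np.std((w-l[2:])@[l[1],-l[0]]))
yaw=np.deg2rad(2.6); m=np.array([-np.sin(yaw),np.cos(yaw)]); c=np.array([528,94.5])
d=np.array([np.cos(yaw),np.sin(yaw),0]) # tool y across mould
z=[0,0,-1]
p=lambda o,h:np.r_[c+m*o,h]
ctrl.gripper_to(0,30)
ptp_best(p(62,230),z,d); ctrl.move_l(p(62,151))
f0=F(); print("touch",ctrl.move_l(p(-10,151),vel=50), F()-f0, sensors.read_state()["eef_pos"])
ctrl.move_l(p(-16,151),vel=40); ctrl.hold(.6)
ctrl.move_l(p(30,230),vel=250); ctrl.hold(.3)
ctrl.set_joints(np.array(sensors.read_state()["q"])+[.45,0,0,0,0,0])
im,d,s=grab("top"); save("top1.png",im); np.savez("top1.npz",im=im,d=d); print(s["t"],s["eef_pos"])
E
```

```text
fence face line [6.1049815e-02 9.9813473e-01 6.2704437e+02 2.8693115e+01] resid 0.9245050115214973
stop face [ 9.9567407e-01 -9.2914730e-02  5.6172119e+02 -1.3585103e+02] 1.7087744085025163
touch False [ 0.37152154 -1.1935532  -0.97613377] [528.40975135  84.7686824  150.98327036]
7.6667 [420.15469539 339.59330601 228.36685832]
```

View pics/top1.png

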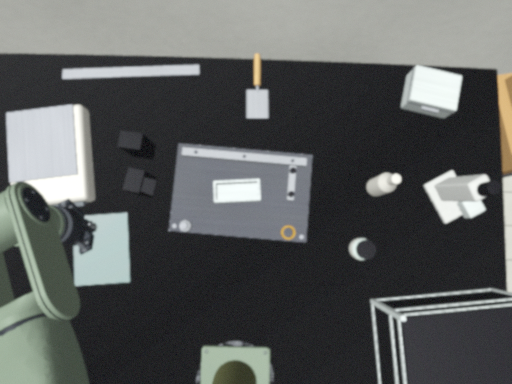

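The mould now lies on its back at (237,190) with the trough facing up, and the weight (184,226) and collar (288,232) have not moved. Now measure it and slide it to the fence.

```bash
cat >> h.py <<'E'
jy=np.array([0.0611,0.9981]);jx=np.array([jy[1],-jy[0]])
def mould_rect(f):
    z=np.load(f);im=z["im"];m=np.zeros((384,512),np.uint8);m[168:212,203:284]=(im.min(2)[168:212,203:284]>150)
    c=max(cv2.findContours(m,0,2)[0],key=cv2.contourArea)[:,0]
    return cv2.minAreaRect(onplane("top",c,54)[:,:2].astype(np.float32))
def press(direction,dist,step=.4,goal=10,f0=None,vel=8):
    "creep till the reaction against direction reaches goal (N)"
    u=np.array(direction); n=0; log=[]
    p=np.array(sensors.read_state()["eef_pos"])
    while n<dist:
        n+=step; ctrl.move_l(p+np.r_[u*n,0],vel=vel); ctrl.hold(.04)
        f=-(F()-f0)[:2]@u; log.append(round(float(f),1))
        if f>goal: break
    return n,log[-12:]
E
python3 - <<'E'
from h import *
r=mould_rect("top1.npz"); print(r,cv2.boxPoints(r))
c=np.array(r[0])
ctrl.gripper_to(85,30)
a=np.deg2rad(5); z=np.r_[jx*np.sin(a),-np.cos(a)]
b=c-jx*(30+35)
R=ptp_best(np.r_[b,110],z,np.r_[jy,0])
ctrl.move_l(np.r_[b,42],vel=200)
print("plate",ctrl.move_l(np.r_[b,18],vel=15,threshold=3),sensors.read_state()["eef_pos"],F())
im,d,s=grab("wrist"); save("w1.png",im); print(s["t"])
E
```

```text
((535.6366577148438, 8.04779052734375), (67.1357192993164, 137.3634490966797), 4.238997459411621) [[497.0839    74.060394]
 [507.23734  -62.92728 ]
 [574.18945  -57.964813]
 [564.036     79.02286 ]]
plate True [470.67876347  12.02636724  22.47558235] [-0.70248426  0.26334406  3.71572796]
11.5
```

View pics/w1.png

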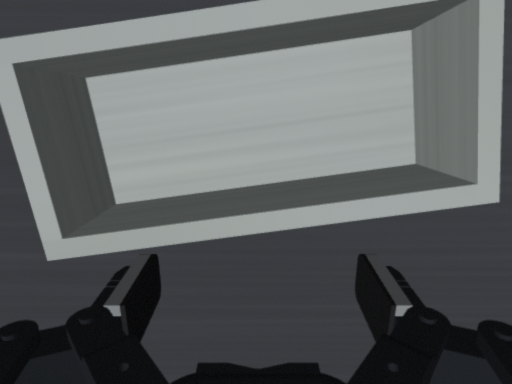

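The wrist view shows the mould lying mouth up ahead of the open fingers, its near wall running from (50,250) to (495,195), slightly skewed. I raise the fingers 5 mm and slide it to the fence.

```bash
python3 - <<'E'
from h import *
p=np.array(sensors.read_state()["eef_pos"]); p[2]+=5.5; ctrl.move_l(p,vel=40); ctrl.hold(.1); f0=F()
np.save("f0.npy",f0)
P=lambda d:p+np.r_[jx*d,0]
print(ctrl.move_l(P(45),vel=40,threshold=8),(F()-f0).round(1))
print(ctrl.move_l(P(74),vel=40,threshold=8),(F()-f0).round(1),sensors.read_state()["t"])
print(ctrl.move_l(P(95),vel=8,threshold=8),(F()-f0).round(1))
s=sensors.read_state(); print((np.array(s["eef_pos"])-p)[:2]@jx,s["eef_pos"],s["t"],s["wrist_torque"])
E
```

```text
False [-1.3  0.5 -0.2]
True [-0.3  0.9 -0.8] 13.5167
True [ 0.3 -0.   0.4]
46.3431836305383 [516.99259978   9.49951894  25.4862609 ] 15.1833 [-0.05526922  0.01547082 -0.01810386]
```

```bash
python3 - <<'E'
from h import *
f0=np.load("f0.npy"); s=sensors.read_state(); print(s["eef_pos"],s["eef_rot"][:,2] if hasattr(s["eef_rot"],"shape") else s["eef_rot"],(F()-f0).round(2),s["grip_width"],s["grasp_force"],s["t"])
im,d,s=grab("wrist"); save("w2.png",im); C=cloud("wrist",d,s); print(C[200:384:30,100:450:70].round(0).tolist()[:2])
E
```

```text
[516.99259978   9.49951894  25.4862609 ] [ 0.07017332 -0.00349378 -0.9975287 ] [ 0.26 -0.01  0.44] 85.05035424092272 0.0 15.1833
[[[559.0, 62.0, 33.0], [554.0, 42.0, 16.0], [552.0, 14.0, 17.0], [550.0, -14.0, 17.0], [549.0, -42.0, 17.0]], [[549.0, 62.0, 36.0], [541.0, 43.0, 17.0], [540.0, 14.0, 18.0], [537.0, -14.0, 16.0], [536.0, -43.0, 17.0]]]
```

View pics/w2.png

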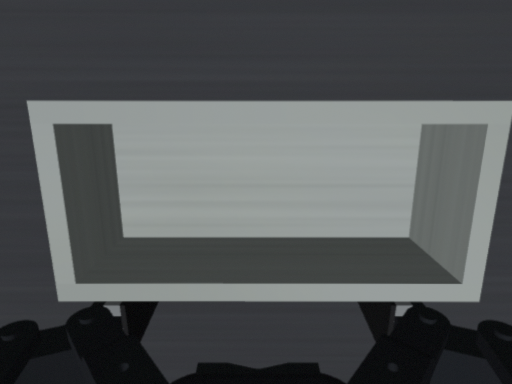

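The mould is square to the fingers, with its near wall at row 292 and no fence in view yet. So the stop came from a transient and not from the fence. I continue with logged short steps.

```bash
python3 - <<'E'
from h import *
s=sensors.read_state(); p=np.array(s["eef_pos"]); R=np.array(s["eef_rot"]); p[2]=28; print(s["t"])
log=[]
for k in range(1,9):
    ctrl.move_l(p+np.r_[jx*3*k,0],R,vel=30); s=sensors.read_state(); e=np.array(s["eef_pos"])
    f=F(); log.append([round(float(x),1) for x in ((e-p)[:2]@jx,e[2],f[:2]@jx,f[:2]@jy,f[2],s["t"])]); 
    if abs(f[:2]@jx)>9: break
for l in log: print(l)
E
```

```text
15.2333
[3.0, 27.9, -0.5, 0.2, -0.1, 15.5]
[5.4, 27.6, -2.4, 0.6, 0.8, 15.8]
[9.0, 27.8, -2.0, 0.2, -1.6, 16.0]
[12.3, 27.9, -1.1, 0.1, -0.6, 16.3]
[15.3, 28.0, -0.6, 0.8, -2.0, 16.5]
[18.4, 28.0, -1.5, 0.5, 0.1, 16.8]
[21.4, 28.1, -1.1, 0.3, -0.9, 17.0]
[24.3, 28.0, -0.9, 0.8, -0.7, 17.3]
```

```bash
cat >> h.py <<'E'
def creep(u,steps,goal=10,vel=12,settle=.08,z=None,big=5):
    "steps: list of step lengths; stops once settled reaction along -u passes goal"
    s=sensors.read_state(); p=np.array(s["eef_pos"]); R=np.array(s["eef_rot"]); n=0; log=[]
    if z: p[2]=z
    for d in steps:
        n+=d; ctrl.move_l(p+np.r_[u*n,0],R,vel=30 if d>2 else vel)
        if d<2: ctrl.hold(settle)
        s=sensors.read_state(); e=np.array(s["eef_pos"]); f=np.array(s["force"])
        log.append([round(float(x),1) for x in ((e-p)[:2]@u,n,-f[:2]@u,f[2],s["t"])])
        if log[-1][2]>(goal if d<2 else big): break
    return log
E
python3 - <<'E'
from h import *
for l in creep(jx,[3]*3+[.7]*14,goal=8,z=28): print(l)
E
```

```text
[3.4, 3.0, 1.5, -0.2, 17.6]
[6.3, 6.0, 1.6, 0.3, 17.8]
[9.3, 9.0, 1.3, -1.2, 18.1]
[9.4, 9.7, 4.2, 1.6, 18.4]
[10.5, 10.4, 2.0, 0.1, 18.7]
[11.2, 11.1, 3.4, 0.8, 19.1]
[11.9, 11.8, 3.2, -1.0, 19.4]
[12.6, 12.5, 2.1, 0.4, 19.7]
[13.3, 13.2, 2.7, 0.4, 20.1]
[14.0, 13.9, 3.4, -0.9, 20.4]
[14.4, 14.6, 4.2, 1.2, 20.7]
[14.4, 15.3, 6.2, 3.4, 21.1]
[14.5, 16.0, 9.1, 5.2, 21.4]
```

```bash
python3 - <<'E'
from h import *
s=sensors.read_state(); p=np.array(s["eef_pos"]);R=np.array(s["eef_rot"])
ctrl.move_l(p+np.r_[jx*2.6,0],R,vel=10); ctrl.hold(.4); f=F(); print("press",-f[:2]@jx,f)
ctrl.move_l(p-np.r_[jx*25,0],R,vel=80); ctrl.move_l(p+np.r_[-jx*25,90],R,vel=250)
ctrl.gripper_to(25,30)
a=np.deg2rad(5); u=-jy; z=np.r_[u*np.sin(a),-np.cos(a)]
b=jx*594.5+jy*143
ptp_best(np.r_[b,120],z,np.r_[jx,0])
ctrl.move_l(np.r_[b,48],vel=200)
print("plate",ctrl.move_l(np.r_[b,22],vel=20,threshold=3),sensors.read_state()["eef_pos"],F())
im,d,s=grab("wrist"); save("w3.png",im); print(s["t"])
im,d,s=grab("top"); np.savez("top2.npz",im=im,d=d)
E
```

```text
press 10.460020496711827 [-10.45796582   0.35883484   7.70210267]
plate True [602.09886587 106.44984819  35.42229984] [-1.24700827 -0.31137994  4.52968478]
26.0833
```

View pics/w3.png

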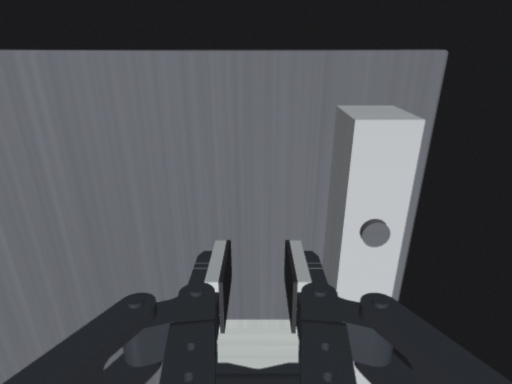

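Looking towards +y, the wrist view shows the fingers just behind the mould's end (bottom, row 325), between plate and fence (fence at columns 335–410), with nothing in contact. I push along the fence.

```bash
python3 - <<'E'
from h import *
s=sensors.read_state(); p=np.array(s["eef_pos"]);R=np.array(s["eef_rot"]); p[2]+=5.5; ctrl.move_l(p,R,vel=40); ctrl.hold(.05)
u=-jy+.02*jx
for l in creep(u,[10]*8+[3]*7,z=p[2],big=5.5): print(l)
E
```

```text
[10.3, 10.0, 0.4, -0.1, 27.0]
[20.2, 20.0, -0.2, -1.1, 27.5]
[30.0, 30.0, 1.6, 0.2, 28.0]
[40.4, 40.0, 2.5, 0.5, 28.5]
[50.0, 50.0, 3.7, 2.4, 29.0]
[59.6, 60.0, 4.4, 2.6, 29.4]
[69.5, 70.0, 5.8, 2.8, 29.9]
```

```bash
python3 - <<'E'
from h import *
f=F();s=sensors.read_state();print(f[:2]@jx,f[:2]@jy,f[2],s["eef_pos"][2])
for l in creep(-jy,[4]*5+[2.5]*3,z=s["eef_pos"][2],big=7.5): print(l)
f=F();print(f[:2]@jx,f[:2]@jy,f[2])
E
```

```text
-3.3407430801711477 5.731397309482429 2.820208324642734 40.850627750458834
[4.0, 4.0, 3.8, 1.3, 30.2]
[8.0, 8.0, 3.8, 2.4, 30.5]
[12.0, 12.0, 2.9, 2.7, 30.8]
[16.1, 16.0, 3.8, 2.7, 31.0]
[20.1, 20.0, 4.2, 1.5, 31.3]
[22.4, 22.5, 4.0, 2.4, 31.6]
[24.9, 25.0, 5.0, 0.6, 31.8]
[27.5, 27.5, 4.3, 2.3, 32.1]
-2.129328462154764 4.34737781115073 2.2894599476142274
```

```bash
python3 - <<'E'
from h import *
s=sensors.read_state()
for l in creep(-jy,[1]*20,goal=11.5,z=s["eef_pos"][2],vel=15,settle=.05): print(l)
f=F();print(f[:2]@jx,f[:2]@jy,f[2])
E
```

```text
[0.8, 1.0, 4.4, 2.6, 32.4]
[1.7, 2.0, 6.3, 2.4, 32.7]
[2.7, 3.0, 5.4, 2.0, 33.0]
[3.8, 4.0, 5.8, 3.7, 33.3]
[4.8, 5.0, 4.6, 2.4, 33.6]
[5.8, 6.0, 5.2, 1.6, 33.9]
[6.1, 7.0, 7.5, 2.5, 34.2]
[6.1, 8.0, 9.8, 2.5, 34.5]
[6.2, 9.0, 12.3, 3.8, 34.8]
-2.0245376430247943 12.272032229691941 3.7929198867291776
```

Firm contact with the stop at about 103 mm, 12 N. I hold, let go and inspect closely with the wrist camera.

```bash
python3 - <<'E'
from h import *
ctrl.hold(.4); s=sensors.read_state(); p=np.array(s["eef_pos"]);R=np.array(s["eef_rot"]);f=F();print(f)
ctrl.move_l(p+np.r_[jy*30,0],R,vel=80); ctrl.move_l(p+np.r_[jy*30,120],R,vel=250)
T=np.array(optics.camera_params("wrist")["T_tool_cam"]); print(T.round(2).tolist())
# place camera ~ 260 above mould centre, tool vertical
c=jx*594.5+jy*(-36); R2=tool([0,0,-1],[*jx,0]) if R[:2,1]@jx>0 else tool([0,0,-1],[*-jx,0])
off=R2@T[:3,3]; 
h=230; pos=np.r_[c-off[:2],h]
o=R2@T[:3,2]; tilt=o/-o[2]; pos[:2]-=tilt[:2]*(h+off[2]-54)
ctrl.move_ptp(pos,R2); ctrl.hold(.2)
im,d,s=grab("wrist"); save("w4.png",im); np.savez("w4.npz",im=im,d=d,pos=s["eef_pos"],rot=s["eef_rot"]); print(s["t"])
E
```

```text
[-0.97004067 11.85863183  3.65589933]
[[0.0, -0.95, -0.31, 78.57], [1.0, 0.0, 0.0, 0.71], [-0.0, -0.31, 0.95, -117.85], [0.0, 0.0, 0.0, 1.0]]
37.0917
```

View pics/w4.png

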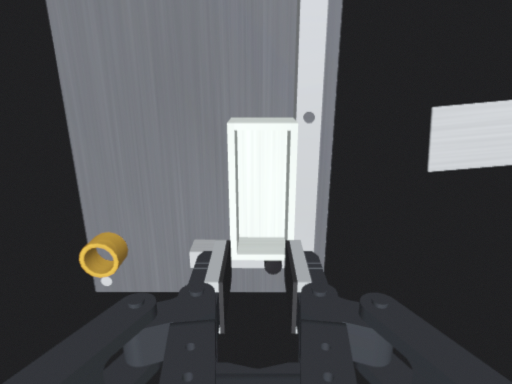

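The wrist view shows the mould (230–297, 118–258) against the fence (face at column ~299) and the stop (row ~260). The collar is at (105,253). I check the gap and angle numerically.

```bash
python3 - <<'E'
from h import *
z=np.load("w4.npz");im=z["im"].astype(int).min(2);s=dict(eef_pos=z["pos"],eef_rot=z["rot"])
def edge(rows,a,b,h):
    e=[(a+np.argmax(np.diff(im[v,a:b]))+.5,v) for v in rows]
    w=onplane("wrist",e,h,s)[:,:2]; l=cv2.fitLine(w.astype(np.float32),cv2.DIST_HUBER,0,.01,.01).ravel().astype(float)
    d=l[:2]*np.sign(l[1]); return d,l[2:],np.std((w-l[2:])@[d[1],-d[0]])
f=edge(range(10,105),285,312,38); m=edge(range(125,235),222,238,54)
n=np.array([f[0][1],-f[0][0]])
ang=lambda d:np.degrees(np.arctan2(d[0],d[1]))
print("fence ang",ang(f[0]),f[2],"mould ang",ang(m[0]),m[2]); print("dist left side->fence",(f[1]-m[1])@n)
t=optics.grab_frame("top")[0]
a=np.load("top0.npz")["im"].astype(int); D=np.abs(t.astype(int)-a).sum(2)
for nm,(u,v) in dict(weight=(184,226),collar=(288,232),cart=(382,184),jar=(362,249)).items(): print(nm,D[v-10:v+10,u-10:u+10].mean())
E
```

```text
fence ang 3.4241011574970917 0.2347408750324972 mould ang 3.3373987737899786 1.7585081334549217
dist left side->fence 60.05355794696962
weight 16.9225
collar 4.865
cart 3.14
jar 5.73
```

```bash
python3 - <<'E'
from h import *
s=sensors.read_state(); p=np.array(s["eef_pos"]); ctrl.move_l(p+[0,0,60],vel=200)
ctrl.set_joints(np.array(sensors.read_state()["q"])+[.7,0,0,0,0,0]); ctrl.hold(.3)
im,d,s=grab("top"); save("top3.png",im)
a=np.load("top0.npz"); 
for I,dd in((a["im"],a["d"]),(im,d)):
    P=cloud("top",dd); m=np.zeros((384,512),bool);m[214:234,172:196]=1; m&=P[:,:,2]>30; print(m.sum(),np.median(P[m],0))
print(s["t"])
E
```

```text
106 [431.99378356 147.57884959  41.4603547 ]
105 [431.90163879 147.77143468  41.64508956]
39.4417
```

View pics/top3.png

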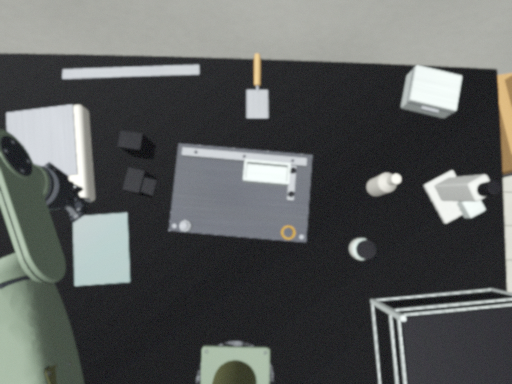

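The mould sits in the corner of fence and stop at (267,172). The weight (184,226), collar (288,232), cartridge (382,184) and jar (362,249) have not moved, and the arm is clear.

```bash
python3 -c "
from plant import ctrl
print(ctrl.finish_job())"
```

```text
the job is handed in; nothing more can be done
None
```

The mould lies on its back with the trough up, pressed against the fence (about 10.5 N) and then the stop (about 12 N); the weight, collar, cartridge and jar are undisturbed, and the job was handed in at about 39 s.

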